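# Load the mixer rotor with alternating plates and run its slide

## Robot

A 7-joint arm with a two-finger parallel gripper is mounted at the origin on a cart in front of the work surface, level with it; the furniture and walls round the work are solid. World frame = base frame: x ahead of the robot, y to its left, z up, the work surface at z = 0. Lengths are in m, angles in rad, forces in N, time in s.
With the tool pointing down it reaches from about 0.35 to 0.9 m from the base axis. Payload 7.2 kg.
Tool frame: the origin (TCP) lies midway between the tips of the shut fingers; the grasp point (between the pads) lies 19 mm behind it; z points along the fingers, y is the line along which they close (so a half turn about z gives the same grasp; the last joint's range is limited). The gripper opens to 88 mm and grips with 3 to 60 N. Pads are 20 mm wide; open, the fingers measure 115 mm over their backs; the gripper's body (75 mm by 178 mm) begins 61 mm behind the grasp point.
Start: joints at [-1.378, 0.411, -0.013, 1.596, 0.006, 1.134, -0.082], TCP at [0.161, 0.604, 0.223] pointing down, gripper open.
Joint ranges: [-2.95, 2.95], [-0.29, 1.99], [-1.47, 1.44], [0.14, 2.54], [-1.03, 4.17], [0.13, 1.85], [-2.86, 2.86]. Speed limits (rad/s): [2.39, 2.39, 3.01, 3.01, 3.14, 3.14, 3.14].

## Interface

Orientations are given as a unit quaternion [x, y, z, w].
In Python, from workcell import env gives the robot as it stands.
- The arm moves only by the shell command python3 nudge.py 'ROWS' [OPENING] [FORCE]. ROWS is rows parted by semicolons, their numbers by spaces, 1 to 8 of them, each of 6 numbers: dx, dy, dz in m, then a rotation vector rx, ry, rz in rad; each row shifts and turns the commanded pose from where the row before left it, along the tool's axes as they then stand; what a row does not reach is not made up. A row lasts 1/10 s, in which the tool goes at most 0.05 m and 0.15 rad, less where a joint would pass 70% of its speed; a pose out of reach is approached as far as the arm can. OPENING is the opening from 0.0 (shut) to 1.0 (fully open), set as the command begins (- or left out keeps the last). The fingers move at their own pace and stop on an object; FORCE is the grip in N (left out, the last holds). Time passes only in rows, so rows that do not move let the fingers close. It prints the time, the measured TCP pose, the force, the opening and the grip force at its end.
- env.get_obs(): the state, without advancing time (a new reading comes with each control period).
- env.read_camera(name): name is "scene" or "top" or "wrist"; returns the picture (384x512x3 uint8, blue, green, red); there is no depth.
- env.get_calibration(name): a dict with "camera_matrix" (3x3 intrinsics, pixels), "R" (3x3) and "t" (3): a world point X has camera coordinates R X + t. Camera axes: x right, y down, z forward; pixel columns grow to the right and rows downward; lengths in m; the calibration is good to about 2 mm. A picture is of the moment at which its call begins: read the wrist's pose just before it. get_calibration takes no time and is no camera call; for the wrist camera it gives the pose at the moment of the call.
- env.job_done(): hands the job in; it is judged then, once.
The state is a dict: "t": time; "joints": joint angles; "joint_vel": joint speeds; "effort": joint torques, N m; "position": TCP position; "ee_rot": TCP orientation; "force": force on the tool from outside, world axes, zero at the start; "torque": the same for the moment, N m; "width": opening from 0.0 (shut) to 1.0 (fully open); "grasp_force": force on a finger pad.
Only numpy, scipy, OpenCV 4.12 (cv2) and the standard library are available. Lean on these libraries where they do the work, as an engineer would, in place of code of your own. Each camera call takes 0.05 s, during which the arm holds its last target. There are 200 camera calls.

## Task

Build up the mixer rotor so that it balances: put the square separator plate onto the splined hub with its tab on the opposite side from the tab of the rotor's built-in toothed flange, then put the round toothed carrier plate on top of it with its tab on the opposite side again (above the flange's tab), each collar uppermost and pushed fully down. When both are on, push the carriage along its rail by its upright post to feel for sticky spots, first right until it meets the right-hand stop, then through its full travel to the left-hand stop, and leave it there with the plates still seated. Do not disturb the other things on the bench.

Things in the scene. Friction and masses are not known exactly. Their poses are not given: they have to be found in the camera images.
- slide_unit: fixed grey base 110 x 240 x 10 mm with a steel rail along its own y axis (roughly the robot's left-right, turned up to 0.25 rad) and a stop block, top 36 mm high, at each end. Origin: centre of its underside. +y of its frame is the left end seen from the robot, +x points away from the robot.
- carriage (a joint): position of the white carriage (90 x 84 mm, top 36 mm above the bench, carrying the rotor) along the rail's +y (left): 0 = against the right-hand stop, 0.100 m = against the left-hand stop. Starts near the middle. Friction about 3 N, no spring: it stays where it is left.
- push_post (a point): top centre of the carriage's upright steel post, 18 mm diameter, top 86 mm above the bench, free on all sides above 30 mm; it stands 108 mm in front of the hub axis (slide unit's -x, robot's side) and moves with the carriage. Push it with a finger, or with open fingers either side.
- hub_seat (a point): on the hub axis, 60 mm above the bench: the lowest plate's underside rests here. Axes are the rotor's: z up, flange tab to -x. The hub rises 60 mm above it (top 120 mm above the bench): round core 20 mm diameter with 4 straight ribs along +x, -x, +y, -y, each 6 mm wide, out to 16 mm from the axis, narrowed (4 mm wide, out to 13.5 mm) in the top 10 mm.
- rotor: the dark splined hub with the built-in aluminium toothed flange (108 mm over its 12 outer teeth, top 12 mm below the seat) and its tab; turns with light friction (about 0.03 N m) on the carriage, starts at any angle. Origin and axes as hub_seat.
- flange_tab (a point): top of the built-in flange's grip tab (30 mm wide, tip 85 mm from the axis), 74 mm from the hub axis along the rotor's -x, 12 mm below the seat
- separator: loose separator plate, flat, collar up: plain square sheet 76x76x4 mm, tab 30 mm wide to its -x (tip 85 mm from axis). Octagonal collar 50 mm across flats (facing +x and every 45 deg), 24 mm high from underside, bore 37 mm, 4 inner teeth on the diagonals, 8 mm wide, in to 13 mm from axis: they fit between the ribs with 2 to 3 mm play in 4 yaws. 0.13 kg. Origin: bore axis at the underside, z up.
- separator_tab (a point): top of the separator's tab, 74 mm from its axis along its -x, 4 mm above its underside
- carrier: loose carrier plate, flat, collar up: round disc 6 mm thick, 108 mm over its 12 small outer teeth, with the same tab (to its own -x), collar, bore and inner teeth as the separator. Origin: bore axis at the underside, z up. Seated on the separator's collar its underside is 24 mm above hub_seat. About 0.16 kg. The plate ahead of the printer lies close to its 38 mm high paper tray.
- carrier_tab (a point): top of the carrier's tab, 74 mm from its axis along its -x, 6 mm above its underside
- tape_roll: bystander: roll of tape lying flat, 58 mm diameter, 18 mm high, between the two plates; origin at the centre of its underside
- timer: bystander: white bench timer 60 x 66 x 18 mm, to the right of the slide unit; origin at the centre of its underside
- specimen_cup: bystander: lidded specimen cup, 62 mm diameter, 73 mm high, right of and behind the slide unit; origin at the centre of its underside
- swab_jar: bystander: lidded jar of swabs, 62 mm diameter, 92 mm high, far left by the computer; origin at the centre of its underside

How it is judged:
By the outcome, as a careful person would: the job done as asked, in the order asked, and still so for the second after the job is handed in, with the robot touching nothing.
It also fails if it takes over 72 s, if anything falls off the work surface, if the arm or the gripper's body presses on something with over 40 N, if the wrist force passes 120 N, or if a joint passes its speed limit or range.

## Working session

There is one attempt and no reset: what is moved stays moved. The work goes in short steps, Python scripts to look and compute and a shell command to move; the robot and the scene stay as the last step left them, time stands still between calls to the robot, and variables do not carry over. Pictures are saved under pics/ and viewed, at most 10 in all, crops included, and the job is handed in when it is done.

```bash
ls; mkdir -p pics; python3 - <<'E'
from workcell import env
import cv2
for n in("scene","top"):
    cv2.imwrite(f"pics/{n}0.png",env.read_camera(n))
    c=env.get_calibration(n);print(n,c)
o=env.get_obs();print(o)
E
```

```text
nudge.py
pics
workcell.py
scene {'camera_matrix': array([[479.92914451,   0.        , 259.88364083],
       [  0.        , 479.92914451, 193.12831202],
       [  0.        ,   0.        ,   1.        ]]), 'R': array([[ 0.89169905, -0.45238275, -0.01492135],
       [-0.2827519 , -0.53098893, -0.79881294],
       [ 0.35344612,  0.71651978, -0.60139441]]), 't': array([-0.40542007,  0.20580134,  1.64566549])}
top {'camera_matrix': array([[385.59846143,   0.        , 249.68775762],
       [  0.        , 385.59846143, 188.7924255 ],
       [  0.        ,   0.        ,   1.        ]]), 'R': array([[-0.0080132 , -0.99995003, -0.00597696],
       [-0.98093092,  0.00902126, -0.19414725],
       [ 0.19419147,  0.00430724, -0.98095419]]), 't': array([0.02977549, 0.48754615, 1.65633017])}
{'t': 0.1, 'joints': array([-1.3782449 ,  0.41182915, -0.01271466,  1.59696671,  0.00561007,
        1.13426001, -0.08217448]), 'joint_vel': array([ 0.00121658, -0.00180361,  0.0015505 , -0.0031624 ,  0.00102345,
        0.0011193 , -0.0019197 ]), 'effort': array([ 3.34808748e-03, -5.89099038e+01,  6.44137524e-01, -2.91711509e+01,
       -5.38139069e-02,  1.44981116e-02,  6.94822120e-05]), 'position': array([0.16105186, 0.60342919, 0.22188478]), 'ee_rot': array([ 1.29978654e-01,  9.91516535e-01, -7.12707492e-04, -3.87742369e-05]), 'force': array([0.84393653, 0.65577332, 0.01333885]), 'torque': array([-0.01561557,  0.01780002, -0.00319099]), 'grasp_force': 0.0, 'width': 1.0027853184537892}
```

View pics/top0.png

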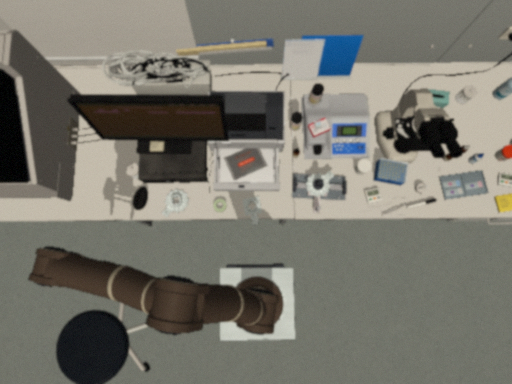

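View pics/scene0.png

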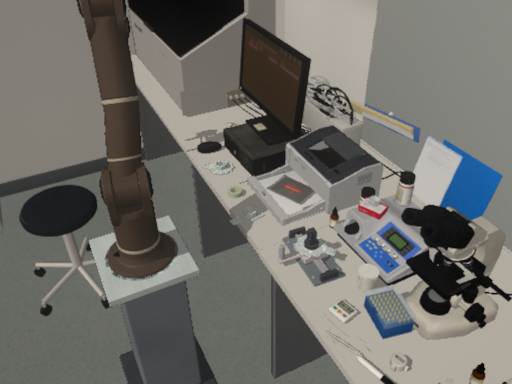

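The top view shows the slide unit near (318,186), the round plate near (176,201), tape near (220,204), and the square plate near (254,208), next to the printer tray. I need enlarged crops.

```bash
python3 - <<'E'
import cv2,numpy as np
t=cv2.imread("pics/top0.png");s=cv2.imread("pics/scene0.png")
a=cv2.resize(t[165:225,155:285],None,fx=6,fy=6,interpolation=2)   # 780x360
b=cv2.resize(t[168:216,280:355],None,fx=5,fy=5,interpolation=2)  #375x240
c=cv2.resize(s[215:290,265:350],None,fx=3.2,fy=3.2,interpolation=2) 
im=np.zeros((600,800,3),np.uint8)
im[:360,:780]=a; im[360:600,:375]=b; im[360:600,400:400+c.shape[1]]=c[:240]
cv2.imwrite("pics/crop0.png",im)
E
```

```text
(no output)
```

View pics/crop0.png

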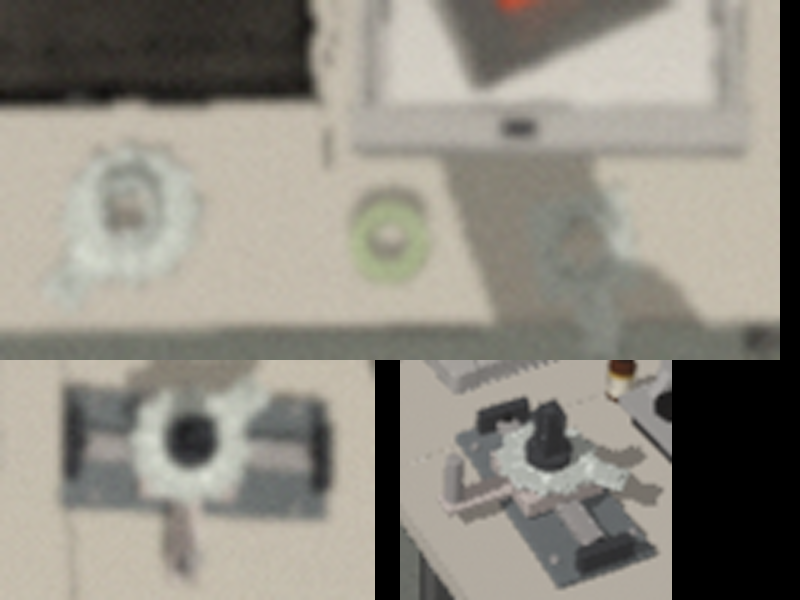

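Crop: carrier's bore is at top pixel (177,199) with its tab lower left. The separator is at about (251,206) with its tab towards the robot. The hub is at about (318,184) with the flange tab to the upper right, away from the robot. Next I compute rough positions.

```bash
cat > h.py <<'E'
from workcell import env
import numpy as np, cv2
from scipy.spatial.transform import Rotation as Ro
def p2w(cal,px,z):
    K,R,t=cal["camera_matrix"],cal["R"],cal["t"]
    d=R.T@np.linalg.solve(K,[px[0],px[1],1]); c=-R.T@t
    return (c+d*(z-c[2])/d[2])
def w2p(cal,X):
    q=cal["camera_matrix"]@(cal["R"]@np.asarray(X)+cal["t"]); return q[:2]/q[2]
def delta(target,yaw=None):
    "tool-frame delta to target TCP (pointing down); yaw = world angle of tool y axis (mod pi)"
    o=env.get_obs(); R=Ro.from_quat(o["ee_rot"]); M=R.as_matrix()
    d=M.T@(np.array(target)-o["position"])
    y0=np.arctan2(M[1,1],M[0,1])
    print("pos",o["position"].round(4),"yaw y",round(y0,4),"tilt",M[:,2].round(3),"j7",o["joints"][6].round(2),"| tool d",d.round(4))
    if yaw is not None:
        dy=(yaw-y0+np.pi/2)%np.pi-np.pi/2
        yt=y0+dy
        T=np.array([[np.sin(yt),np.cos(yt),0],[-np.cos(yt),np.sin(yt),0],[0,0,-1]])
        print(" rotvec",(R.inv()*Ro.from_matrix(T)).as_rotvec().round(4),"(or other way by pi)  d in final frame",(T.T@(np.array(target)-o["position"])).round(4))
def snap(cam,name,crop=None,f=1):
    c=env.get_calibration(cam); im=env.read_camera(cam); np.savez("pics/"+name,K=c["camera_matrix"],R=c["R"],t=c["t"]); cv2.imwrite(f"pics/{name}.png",im)
def cal(name):
    z=np.load(f"pics/{name}.npz"); return dict(camera_matrix=z["K"],R=z["R"],t=z["t"])
E
python3 - <<'E'
from h import *
c=env.get_calibration("top")
f=lambda n,u,v,z:print(n,p2w(c,(u,v),z).round(3))
f("carrier",155+130/6,165+195/6,.024)
f("carr tab",155+65/6,165+285/6,.006)
f("comp edge",200,165+100/6,.0)
f("tape",220,165+235/6,.018)
f("sep",155+578/6,165+240/6,.024)
f("septab",155+597/6,165+330/6,.004)
f("tray edge",155+578/6,165+150/6,.0)
f("hub",280+190/5,168+78/5,.12)
f("ftab",280+255/5,168+33/5,.048)
f("jar",132,170,.092)
w=env.get_calibration("wrist");o=env.get_obs()
C=-w["R"].T@w["t"];print("wristcam",C.round(3),w["R"][2].round(3),w["R"][0].round(3)); M=Ro.from_quat(o["ee_rot"]).as_matrix();print("cam in tool",(M.T@(C-o["position"])).round(3),(M.T@w["R"].T).round(2),w["camera_matrix"][0])
E
```

```text
carrier [0.456 0.352 0.024]
carr tab [0.391 0.402 0.006]
comp edge [0.533 0.252 0.   ]
tape [0.425 0.159 0.018]
sep [0.419 0.019 0.024]
septab [0.354 0.005 0.004]
tray edge [0.492 0.018 0.   ]
hub [ 0.493 -0.264  0.12 ]
ftab [ 0.549 -0.336  0.048]
jar [0.567 0.537 0.092]
wristcam [0.092 0.623 0.383] [ 0.255 -0.069 -0.964] [ 0.258  0.966 -0.001]
cam in tool [ 0.072  0.001 -0.161] [[-0.   -0.96 -0.26]
 [ 1.   -0.    0.  ]
 [-0.   -0.26  0.96]] [321.20381405   0.         258.29394997]
```

```bash
sed -i 's/T=np.array(.*/T=np.array([[-np.sin(yt),np.cos(yt),0],[np.cos(yt),np.sin(yt),0],[0,0,-1]])/' h.py
R="-.0235 -.0312 0 0 0 0"
python3 nudge.py '-.0235 -.0312 0 0 0 0;-.0235 -.0312 0 0 0 0;-.0235 -.0312 0 0 0 0;-.0235 -.0312 0 0 0 0;-.0235 -.0312 0 0 0 0;-.0235 -.0312 0 0 0 0;-.0235 -.0312 0 0 0 0;-.0235 -.0312 0 0 0 0' 1.0
python3 nudge.py '-.0235 -.0312 0 0 0 0;-.0235 -.0312 0 0 0 0;-.0235 -.0312 0 0 0 0;-.0235 -.0312 0 0 0 0;-.0235 -.0312 0 0 0 0;-.0235 -.0312 0 0 0 0;-.0235 -.0312 0 0 0 0;-.0235 -.0312 0 0 0 0'
python3 nudge.py '0 0 0 0 0 .145;0 0 0 0 0 .145;0 0 0 0 0 .145;0 0 0 0 0 .145;0 0 0 0 0 .145;0 0 0 0 0 .145;0 0 0 0 0 .145;0 0 0 0 0 .145'
python3 nudge.py '0 0 0 0 0 .145;0 0 0 0 0 .145;0 0 0 0 0 .145;0 0 0 0 0 .145;0 0 0 0 0 .145;0 0 0 0 0 0'
python3 - <<'E'
from h import *
delta([.419,.019,.2],-.576)
snap("wrist","w1")
c=cal("w1");print(w2p(c,[.419,.019,.024]))
E
```

```text
t: 0.9
position: [0.2787, 0.3125, 0.2225]
ee_rot: [0.13, 0.992, -0.0, -0.0]
force: [0.6, -0.1, 1.0]
width: 0.998
grasp_force: 0.0
t: 1.7
position: [0.3959, 0.023, 0.2227]
ee_rot: [0.13, 0.992, 0.0, 0.0]
force: [0.9, 0.2, -0.3]
width: 1.002
grasp_force: 0.0
t: 2.5
position: [0.3955, 0.0245, 0.2225]
ee_rot: [0.654, 0.756, -0.0, -0.0]
force: [0.3, -0.5, -0.3]
width: 0.998
grasp_force: 0.0
t: 3.1
position: [0.3955, 0.0245, 0.2225]
ee_rot: [0.879, 0.477, -0.0, -0.0]
force: [0.1, 0.3, 0.3]
width: 1.0
grasp_force: 0.0
pos [0.3955 0.0245 0.2225] yaw y -0.5772 tilt [-0. -0. -1.] j7 -0.76 | tool d [0.0082 0.0227 0.0225]
 rotvec [-0.0003  0.0002 -0.0012] (or other way by pi)  d in final frame [0.0082 0.0227 0.0225]
[278.79897942 159.38528235]
```

View pics/w1.png

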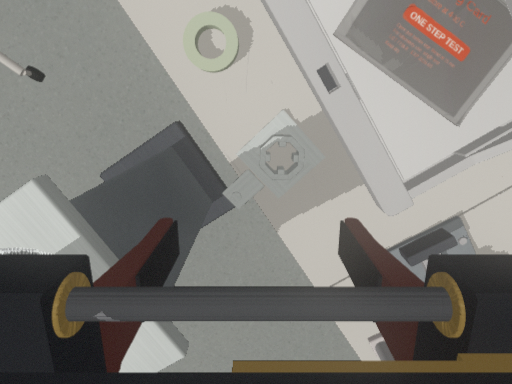

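The wrist image shows the square separator with its bore at about (282,156) and its tab towards (240,188). The tray edge is well clear. I zoom to measure it precisely.

```bash
python3 - <<'E'
from h import *
im=cv2.imread("pics/w1.png")
cv2.imwrite("pics/w1z.png",cv2.resize(im[100:215,215:335],None,fx=5,fy=5,interpolation=cv2.INTER_CUBIC))
E
```

```text
(no output)
```

View pics/w1z.png

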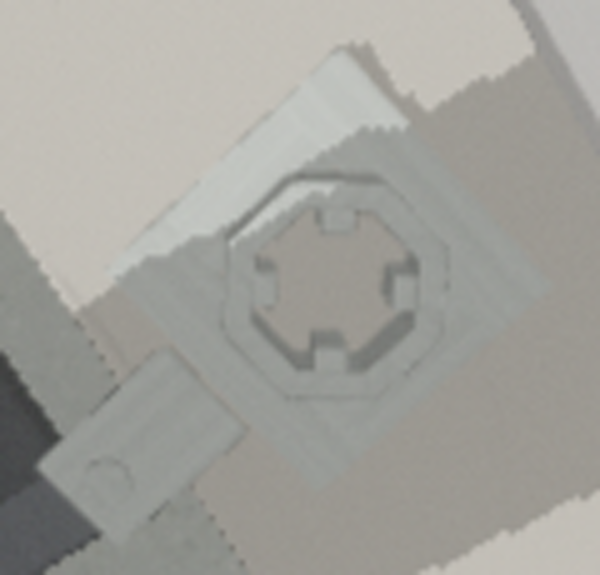

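```bash
python3 - <<'E'
from h import *
c=cal("w1"); P=lambda x,y,z:p2w(c,(215+x/5,100+y/5),z)
cs=[P(*q,.004) for q in[(548,283),(343,48),(115,262),(320,490)]]
ctr=np.mean(cs,0);print(ctr,[np.linalg.norm(cs[i]-cs[i-1]).round(4) for i in range(4)])
a=P(37,467,.004);b=P(120,545,.004);m=(a+b)/2;print("tab w",np.linalg.norm(a-b),"tip",np.linalg.norm((m-ctr)))
d=m-ctr;print("yaw tab",np.degrees(np.arctan2(d[1],d[0])))
for i in range(4):
    e=cs[i]-cs[i-1];print(np.degrees(np.arctan2(e[1],e[0])))
o1=P(223,288,.024);o2=P(445,288,.024);o3=P(335,183,.024);o4=P(335,398,.024);print((o1+o2)/2,(o3+o4)/2, np.linalg.norm(o1-o2),np.linalg.norm(o3-o4))
E
```

```text
[0.4233959  0.01816337 0.004     ] [np.float64(0.0744), np.float64(0.074), np.float64(0.0726), np.float64(0.0754)]
tab w 0.028563293266054245 tip 0.08449093048297092
yaw tab -169.81939685003053
10.938365155195822
99.48541125727137
-170.1425883537003
-81.82918132155149
[0.42292956 0.0188822  0.024     ] [0.42258508 0.01789739 0.024     ] 0.050220212956175236 0.04924118607280339
```

```bash
python3 - <<'E'
from h import *
delta([.423,.0182,.007],-.611)
E
```

```text
pos [0.3956 0.0245 0.2225] yaw y -0.5719 tilt [-0. -0. -1.] j7 -0.76 | tool d [0.0096 0.0265 0.2155]
 rotvec [-0.0002  0.0002  0.0391] (or other way by pi)  d in final frame [0.0105 0.0261 0.2155]
```

```bash
python3 nudge.py '0 0 0 0 0 .036;.0052 .0131 .03 0 0 0;.0052 .0131 .03 0 0 0;0 0 .04 0 0 0;0 0 .04 0 0 0;0 0 .03 0 0 0;0 0 .025 0 0 0;0 0 .02 0 0 0' 1.0 25
python3 nudge.py '0 0 0 0 0 0' ; python3 -c "
from h import *
delta([.423,.0182,.007],-.611)"
```

```text
t: 3.95
position: [0.4225, 0.018, 0.006]
ee_rot: [0.886, 0.464, -0.001, -0.0]
force: [0.4, -0.4, -0.4]
width: 1.003
grasp_force: 0.0
t: 4.05
position: [0.4223, 0.0178, 0.0058]
ee_rot: [0.886, 0.464, -0.001, -0.0]
force: [-0.6, 0.1, 0.1]
width: 1.0
grasp_force: 0.0
pos [0.4223 0.0178 0.0058] yaw y -0.6065 tilt [-0.003 -0.001 -1.   ] j7 -0.41 | tool d [ 0.0007  0.0004 -0.0012]
 rotvec [-0.0018  0.0025  0.0045] (or other way by pi)  d in final frame [ 0.0007  0.0004 -0.0012]
```

```bash
python3 nudge.py '0 0 -.001 0 0 0;0 0 0 0 0 0;0 0 0 0 0 0;0 0 0 0 0 0;0 0 0 0 0 0;0 0 0 0 0 0;0 0 -.02 0 0 0;0 0 -.02 0 0 0' 0.0 30
python3 nudge.py '0 0 -.03 0 0 0;0 0 -.04 0 0 0;0 0 -.04 0 0 0;0 0 -.04 0 0 0;0 0 -.02 0 0 0;0 0 0 0 0 0'
python3 nudge.py '-.0157 .0313 0 0 0 0;-.0157 .0313 0 0 0 0;-.0157 .0313 0 0 0 0;-.0157 .0313 0 0 0 0;-.0157 .0313 0 0 0 0;-.0157 .0313 0 0 0 0;-.0157 .0313 0 0 0 0;0 0 0 0 0 0'
python3 - <<'E'
from h import *
delta([.493,-.264,.2])
snap("wrist","w2")
c=cal("w2");print(w2p(c,[.493,-.264,.12]))
E
```

```text
t: 4.85
position: [0.4223, 0.0178, 0.0487]
ee_rot: [0.887, 0.462, -0.001, -0.0]
force: [0.2, -0.0, -0.6]
width: 0.569
grasp_force: 30.0
t: 5.45
position: [0.4246, 0.0184, 0.221]
ee_rot: [0.887, 0.462, 0.003, 0.0]
force: [-0.8, -0.2, -2.3]
width: 0.57
grasp_force: 30.0
t: 6.25
position: [0.5395, -0.2022, 0.2165]
ee_rot: [0.888, 0.46, -0.002, 0.001]
force: [0.8, 0.4, -1.7]
width: 0.564
grasp_force: 30.0
pos [ 0.5395 -0.2022  0.2165] yaw y -0.6158 tilt [-0.002 -0.003 -1.   ] j7 -0.08 | tool d [-0.0772 -0.0023  0.0168]
[256.21840214 273.30232406]
```

View pics/w2.png

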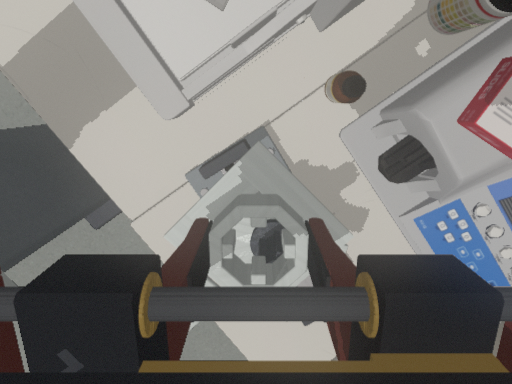

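The separator is held level and square, but the hub is hidden behind it. I shift 0.18 m along tool −x to clear the view.

```bash

python3 nudge.py '-.036 0 0 0 0 0;-.036 0 0 0 0 0;-.036 0 0 0 0 0;-.036 0 0 0 0 0;-.036 0 0 0 0 0;0 0 0 0 0 0'
python3 - <<'E'
from h import *
delta([.493,-.264,.2])
snap("wrist","w3")
c=cal("w3");print(w2p(c,[.493,-.264,.12]))
im=cv2.imread("pics/w3.png")[0:280,100:420];cv2.imwrite("pics/w3z.png",cv2.resize(im,None,fx=2.1,fy=2.1,interpolation=cv2.INTER_CUBIC))
E
```

```text
t: 6.9
position: [0.432, -0.3481, 0.2179]
ee_rot: [0.889, 0.459, -0.001, -0.0]
force: [-0.0, -0.3, -1.4]
width: 0.562
grasp_force: 30.0
pos [ 0.432  -0.3481  0.2179] yaw y -0.6175 tilt [-0.002 -0.001 -1.   ] j7 0.24 | tool d [0.104  0.0011 0.0178]
[260.34557793  57.38053178]
```

View pics/w3z.png

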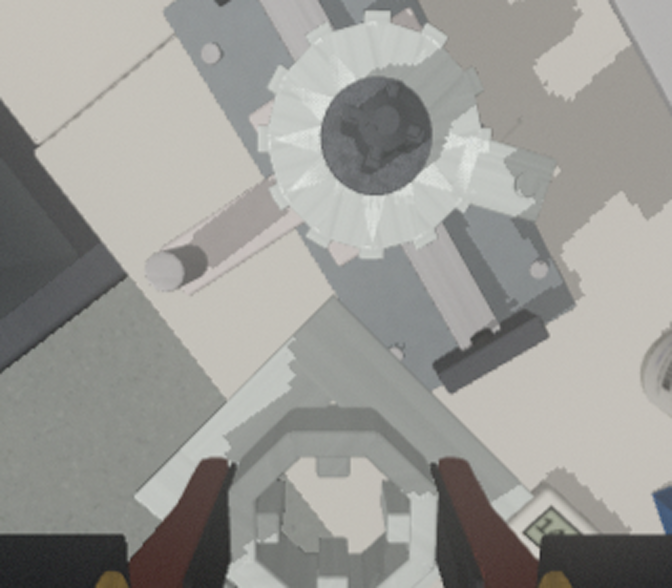

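The view is clear: flange centre at about crop (375,135), tab tip corners at (557,160) and (540,218), post top at (168,270).

```bash
python3 - <<'E'
from h import *
c=cal("w3"); P=lambda x,y,z:p2w(c,(100+x/2.1,y/2.1),z)
l,r,t,b=P(260,137,.048),P(488,137,.048),P(378,13,.048),P(371,258,.048)
f=[(l+r)/2,(t+b)/2];print("flange",f,np.linalg.norm(l-r),np.linalg.norm(t-b))
print("boss@60",P(376,136,.06),"r",np.linalg.norm(P(321,136,.06)-P(432,136,.06)))
print("hubtop",P(385,117,.12))
post=P(166,268,.086);print("post",post)
a,b=P(557,160,.048),P(540,218,.048);m=(a+b)/2
print("tab w",np.linalg.norm(a-b),m)
h=P(376,136,.06)
d=(m-h)[:2];print("tip",np.hypot(*d),"flange tab yaw",np.degrees(np.arctan2(d[1],d[0])))
d=(h-post)[:2];print("post-hub",np.hypot(*d),np.degrees(np.arctan2(d[1],d[0])))
im=cv2.imread("pics/w3.png")[30:100,245:320]
z=cv2.resize(im,None,fx=7,fy=7,interpolation=cv2.INTER_CUBIC)
z=cv2.convertScaleAbs(z,alpha=2.2)
cv2.imwrite("pics/w3h.png",z)
E
```

```text
flange [array([ 0.50793652, -0.27301309,  0.048     ]), array([ 0.50708834, -0.27456445,  0.048     ])] 0.10491194759667648 0.10593173998022593
boss@60 [ 0.50770901 -0.2737404   0.06      ] r 0.04920362260400649
hubtop [ 0.5077376  -0.27303922  0.12      ]
post [ 0.40171388 -0.26660296  0.086     ]
tab w 0.026659663336787785 [ 0.56160612 -0.33938738  0.048     ]
tip 0.08493777450446731 flange tab yaw -50.61351228249054
post-hub 0.10623516292731307 -3.85233572280317
```

View pics/w3h.png

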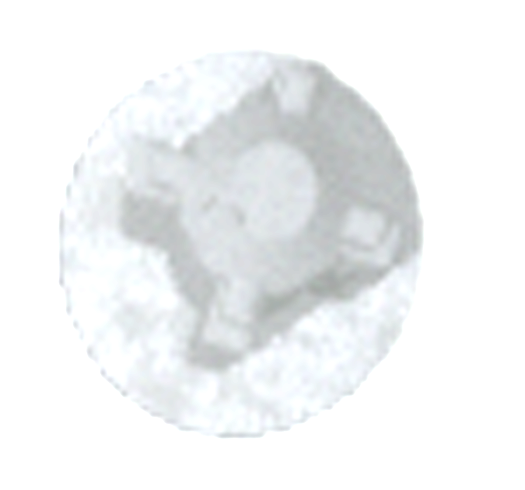

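```bash
python3 - <<'E'
from h import *
c=cal("w3"); P=lambda x,y,z:p2w(c,(245+x/7,30+y/7),z)
print("core top",P(278,188,.12))
a,b,d,e=P(297,90,.11),P(225,325,.11),P(362,225,.11),P(150,160,.11)
for p,q in((a,b),(d,e)):
    v=q-p;print((p+q)/2,np.linalg.norm(v),np.degrees(np.arctan2(v[1],v[0])))
delta([.5075,-.2735,.15],np.radians(-35.3-60.7))
E
```

```text
core top [ 0.50813359 -0.27430161  0.12      ]
[ 0.5066013  -0.27445431  0.11      ] 0.025667386377672748 -142.49082809308968
[ 0.5071861  -0.27277062  0.11      ] 0.02471221122312625 128.72793941640543
pos [ 0.434  -0.3458  0.2177] yaw y -0.6149 tilt [-0.001  0.001 -1.   ] j7 0.24 | tool d [0.1015 0.0184 0.0677]
 rotvec [-1.3000e-03  1.0000e-03  1.0606e+00] (or other way by pi)  d in final frame [ 0.0655 -0.0796  0.0677]
```

```bash
python3 nudge.py '0 0 0 0 0 .1325;0 0 0 0 0 .1325;0 0 0 0 0 .1325;0 0 0 0 0 .1325;0 0 0 0 0 .1325;0 0 0 0 0 .1325;0 0 0 0 0 .1325;0 0 0 0 0 .1325'
python3 - <<'E'
from h import *
c=cal("w3")
u=w2p(c,[.434,-.3458,.2354]);print("TCP axis in w3z crop",((u-[100,0])*2.1))
delta([.5077,-.2737,.150],np.radians(-95.9))
E
```

```text
t: 7.75
position: [0.4371, -0.3426, 0.2175]
ee_rot: [0.999, -0.052, -0.0, -0.001]
force: [-0.2, 0.2, -2.2]
width: 0.57
grasp_force: 30.0
TCP axis in w3z crop [334.59252675 522.97721394]
pos [ 0.4371 -0.3426  0.2175] yaw y -1.6738 tilt [-0.001  0.002 -1.   ] j7 -0.69 | tool d [ 0.0632 -0.0757  0.0676]
 rotvec [-0.0017  0.001  -0.0001] (or other way by pi)  d in final frame [ 0.0631 -0.0758  0.0675]
```

```bash
python3 nudge.py '.016 -.019 0 0 0 0;.016 -.019 0 0 0 0;.016 -.019 0 0 0 0;.016 -.019 .01 0 0 0;0 0 .03 0 0 0;0 0 .028 0 0 0;0 0 0 0 0 0'
python3 -c "
from h import *
delta([.5077,-.2737,.150],np.radians(-95.9))
snap('wrist','w4')
c=cal('w4')
for z in (.11,.12): print(w2p(c,[.5077,-.2737,z]))
cv2.imwrite('pics/w4z.png',cv2.resize(cv2.imread('pics/w4.png')[150:350,150:370],None,fx=3,fy=3,interpolation=2))
"
```

```text
t: 8.45
position: [0.5061, -0.2724, 0.1463]
ee_rot: [0.999, -0.049, -0.003, -0.001]
force: [-0.5, 0.3, -1.5]
width: 0.568
grasp_force: 30.0
pos [ 0.5061 -0.2724  0.1463] yaw y -1.6689 tilt [-0.007  0.003 -1.   ] j7 -0.78 | tool d [ 0.0017  0.0012 -0.0038]
 rotvec [-0.0024  0.007   0.0049] (or other way by pi)  d in final frame [ 0.0017  0.0012 -0.0037]
[262.06427474 212.25969826]
[262.18931313 217.83529749]
```

View pics/w4z.png

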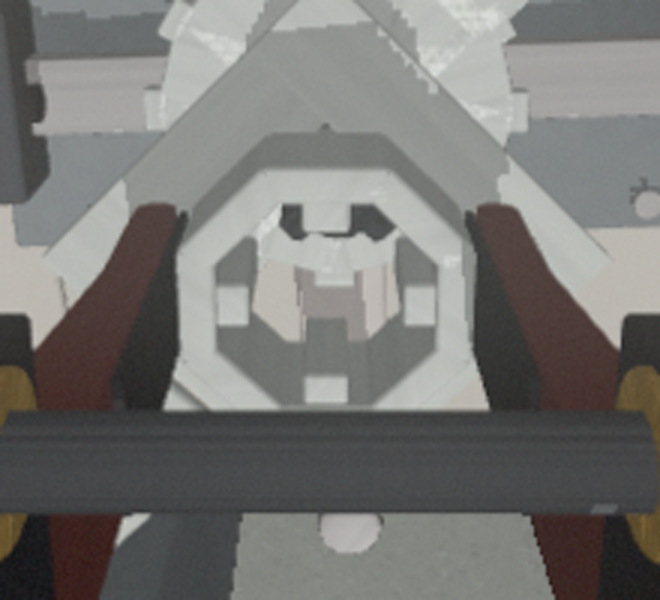

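The dark hub at about crop (338,215) agrees with its projection, apart from a 1–2 mm offset. I correct that and descend gently.

```bash
python3 nudge.py '.0025 .0012 0 0 0 .003;0 0 .006 0 0 0;0 0 .006 0 0 0;0 0 .006 0 0 0;0 0 .006 0 0 0;0 0 .006 0 0 0;0 0 0 0 0 0'
python3 -c "
from h import *
delta([.5077,-.2737,.0665],np.radians(-95.9))"
```

```text
t: 9.2
position: [0.5095, -0.277, 0.1197]
ee_rot: [0.999, -0.052, -0.001, -0.0]
force: [0.0, -0.0, -2.2]
width: 0.567
grasp_force: 30.0
pos [ 0.5095 -0.277   0.1197] yaw y -1.6741 tilt [-0.001  0.001 -1.   ] j7 -0.75 | tool d [-0.002  -0.0031  0.0532]
 rotvec [-0.0004  0.0014 -0.0003] (or other way by pi)  d in final frame [-0.0021 -0.0031  0.0532]
```

```bash
python3 nudge.py '-.001 -.003 0 0 0 0;0 0 0 0 0 0;0 0 0 0 0 0'
python3 -c "
from h import *
delta([.5077,-.2737,.0665],np.radians(-95.9))"
```

```text
t: 9.5
position: [0.5095, -0.2741, 0.1209]
ee_rot: [0.999, -0.051, 0.0, 0.0]
force: [0.1, 0.3, -1.2]
width: 0.56
grasp_force: 30.0
pos [ 0.5095 -0.2741  0.1209] yaw y -1.6738 tilt [ 0. -0. -1.] j7 -0.76 | tool d [-0.0018 -0.0002  0.0544]
 rotvec [ 0.     -0.0004 -0.    ] (or other way by pi)  d in final frame [-0.0018 -0.0002  0.0544]
```

```bash
python3 nudge.py '-.0006 0 .005 0 0 0;0 0 .005 0 0 0;0 0 .005 0 0 0;0 0 .005 0 0 0;0 0 0 0 0 0'
python3 -c "
from h import *
delta([.5077,-.2737,.0665],np.radians(-95.9))"
```

```text
t: 10.0
position: [0.5082, -0.2739, 0.0997]
ee_rot: [0.999, -0.052, -0.001, -0.0]
force: [0.1, -0.1, -2.7]
width: 0.566
grasp_force: 30.0
pos [ 0.5082 -0.2739  0.0997] yaw y -1.6741 tilt [-0.001  0.    -1.   ] j7 -0.74 | tool d [-0.0005 -0.0001  0.0332]
 rotvec [-0.0003  0.0014 -0.0003] (or other way by pi)  d in final frame [-0.0005 -0.0002  0.0332]
```

```bash
python3 nudge.py '0 0 .007 0 0 0;0 0 .007 0 0 0;0 0 .007 0 0 0;0 0 .006 0 0 0;0 0 .003 0 0 0;0 0 .003 0 0 0;0 0 .002 0 0 0;0 0 0 0 0 0'
```

```text
t: 10.8
position: [0.5086, -0.2764, 0.0687]
ee_rot: [0.999, -0.052, 0.001, 0.0]
force: [-9.4, 1.9, 29.1]
width: 0.566
grasp_force: 30.0
```

```bash
python3 nudge.py '0 0 -.001 0 0 0;0 0 0 0 0 0;0 0 0 0 0 0;0 0 0 0 0 0;0 0 0 0 0 0' 0.85
python3 nudge.py '0 0 -.01 0 0 0;0 0 -.015 0 0 0;0 0 -.015 0 0 0;0 0 0 0 0 0;0 0 0 0 0 0;0 0 0 0 0 0' 0.46
python3 -c "
from h import *
delta([.5077,-.2737,.084],np.radians(-95.9))"
```

```text
t: 11.3
position: [0.5086, -0.274, 0.0664]
ee_rot: [0.999, -0.051, -0.0, -0.0]
force: [-0.3, 0.1, 0.3]
width: 0.851
grasp_force: 0.0
t: 11.9
position: [0.5086, -0.2738, 0.1065]
ee_rot: [0.999, -0.051, -0.0, -0.0]
force: [-0.5, 0.0, -0.4]
width: 0.459
grasp_force: 0.0
pos [ 0.5086 -0.2738  0.1065] yaw y -1.6736 tilt [-0.  0. -1.] j7 -0.74 | tool d [-0.0009  0.0001  0.0225]
 rotvec [-0.0004  0.0001  0.0001] (or other way by pi)  d in final frame [-0.0009  0.      0.0225]
```

```bash
python3 nudge.py '0 0 .01 0 0 0;0 0 .007 0 0 0;0 0 .003 0 0 0;0 0 .003 0 0 0;0 0 .002 0 0 0;0 0 0 0 0 0'
```

```text
t: 12.5
position: [0.5081, -0.2762, 0.0841]
ee_rot: [0.999, -0.052, 0.001, 0.0]
force: [-9.1, 2.2, 28.5]
width: 0.456
grasp_force: 14.3
```

Collar top contact is at 0.084 m, so the separator is seated. Next I go to the carrier.

```bash
python3 nudge.py '0 0 -.025 0 0 0;0 0 -.035 0 0 0;0 0 -.04 0 0 0;0 0 -.04 0 0 0' 1.0
python3 nudge.py '-.0083 -.0381 0 0 0 0;-.0083 -.0381 0 0 0 0;-.0083 -.0381 0 0 0 0;-.0083 -.0381 0 0 0 0;-.0083 -.0381 0 0 0 0;-.0083 -.0381 0 0 0 0;-.0083 -.0381 0 0 0 0;-.0083 -.0381 0 0 0 0'
python3 nudge.py '-.0083 -.0381 0 0 0 0;-.0083 -.0381 0 0 0 0;-.0083 -.0381 0 0 0 0;-.0083 -.0381 0 0 0 0;-.0083 -.0381 0 0 0 0;-.0083 -.0381 0 0 0 0;-.0083 -.0381 0 0 0 0;-.0083 -.0381 0 0 0 0'
python3 nudge.py '0 0 0 0 0 -.147;0 0 0 0 0 -.147;0 0 0 0 0 -.147;0 0 0 0 0 -.147;0 0 0 0 0 -.147;0 0 0 0 0 -.147;0 0 0 0 0 -.147;0 0 0 0 0 -.147'
python3 nudge.py '0 0 0 0 0 -.147;0 0 0 0 0 -.147;0 0 0 0 0 -.147;0 0 0 0 0 -.147;0 0 0 0 0 -.147;0 0 0 0 0 -.147;0 0 0 0 0 -.147;0 0 0 0 0 -.147'
python3 nudge.py '0 0 0 0 0 -.147;0 0 0 0 0 -.147;0 0 0 0 0 -.147;0 0 0 0 0 -.147;0 0 0 0 0 -.147;0 0 0 0 0 -.147;0 0 0 0 0 -.147;0 0 0 0 0 0'
python3 - <<'E'
from h import *
delta([.456,.352,.2],np.radians(97))
snap("wrist","w5")
u=w2p(cal("w5"),[.456,.352,.024]).astype(int);print(u)
x0=max(0,u[0]-70);y0=max(0,u[1]-55);print(x0,y0)
cv2.imwrite("pics/w5z.png",cv2.resize(cv2.imread("pics/w5.png")[y0:y0+115,x0:x0+145],None,fx=5,fy=5,interpolation=2))
E
```

```text
t: 12.9
position: [0.5082, -0.2742, 0.2227]
ee_rot: [0.999, -0.052, -0.001, 0.0]
force: [1.1, 0.5, 0.2]
width: 0.787
grasp_force: 0.0
t: 13.7
position: [0.4736, 0.0374, 0.2216]
ee_rot: [0.999, -0.052, 0.0, -0.0]
force: [0.9, -0.7, -0.1]
width: 0.999
grasp_force: 0.0
t: 14.5
position: [0.439, 0.3474, 0.2214]
ee_rot: [0.999, -0.052, -0.0, 0.0]
force: [0.2, -0.4, 0.3]
width: 0.999
grasp_force: 0.0
t: 15.3
position: [0.4394, 0.3457, 0.2214]
ee_rot: [0.858, 0.514, -0.0, 0.0]
force: [0.2, 0.1, -0.4]
width: 0.998
grasp_force: 0.0
t: 16.1
position: [0.4394, 0.3457, 0.2213]
ee_rot: [0.429, 0.903, -0.0, -0.0]
force: [-0.1, -0.1, 0.1]
width: 0.998
grasp_force: 0.0
t: 16.9
position: [0.4395, 0.3456, 0.2213]
ee_rot: [-0.069, 0.998, -0.0, -0.0]
force: [0.7, -0.5, 0.0]
width: 1.001
grasp_force: 0.0
pos [0.4395 0.3456 0.2213] yaw y 1.7087 tilt [-0. -0. -1.] j7 1.04 | tool d [-0.0173  0.0041  0.0213]
 rotvec [-0.0002 -0.0005  0.0157] (or other way by pi)  d in final frame [-0.0172  0.0044  0.0213]
[260 180]
190 125
```

View pics/w5z.png

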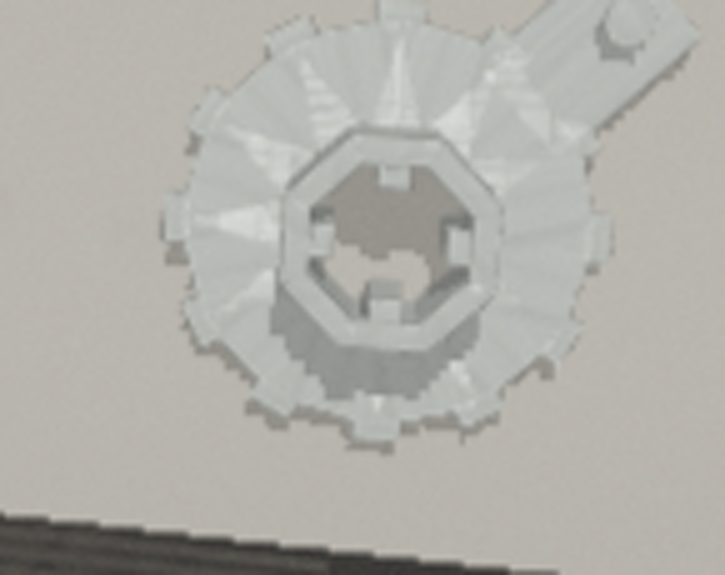

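```bash
python3 - <<'E'
from h import *
c=cal("w5"); P=lambda x,y,z:p2w(c,(190+x/5,125+y/5),z)
o1,o2,o3,o4=P(282,240,.024),P(500,240,.024),P(395,131,.024),P(388,350,.024)
print("collar",(o1+o2)/2,(o3+o4)/2,np.linalg.norm(o1-o2),np.linalg.norm(o3-o4))
l,r,t,b=P(165,216,.006),P(608,240,.006),P(403,-4,.006),P(375,438,.006)
print("disc",(l+r)/2,(t+b)/2,np.linalg.norm(l-r),np.linalg.norm(t-b))
for p,q in((l,r),(t,b),(P(598,130,.006),P(698,37,.006))):
    v=q-p;print(np.degrees(np.arctan2(v[1],v[0])))
E
```

```text
collar [0.44665831 0.35929068 0.024     ] [0.44722809 0.35947314 0.024     ] 0.0498049073055045 0.05126792395515458
disc [0.44781729 0.35904797 0.006     ] [0.44708159 0.35930306 0.006     ] 0.10628602201827117 0.10805627185831025
94.7197224602703
4.7929699440034685
142.11600754962745
```

```bash
python3 - <<'E'
from h import *
delta([.4472,.3593,.009],np.radians(95.2))
c=cal("w5")
print("dark edge z0",p2w(c,(190+0,125+515/5),0),p2w(c,(190+400/1,125+560/5),0))
E
```

```text
pos [0.4395 0.3456 0.2214] yaw y 1.7034 tilt [-0. -0. -1.] j7 1.03 | tool d [-0.0096  0.0125  0.2124]
 rotvec [-0.0001 -0.0004  0.0418] (or other way by pi)  d in final frame [-0.0089  0.0129  0.2124]
dark edge z0 [0.53679396 0.27231295 0.        ] [0.47857211 0.78423593 0.        ]
```

```bash
python3 nudge.py '-.0045 .0065 .03 0 0 .045;-.0045 .0065 .03 0 0 0;0 0 .04 0 0 0;0 0 .04 0 0 0;0 0 .04 0 0 0;0 0 .022 0 0 0;0 0 .01 0 0 0;0 0 0 0 0 0' 1.0
python3 nudge.py '0 0 0 0 0 0'; python3 -c "
from h import *
delta([.4472,.3593,.009],np.radians(95.2))"
```

```text
t: 17.75
position: [0.4466, 0.3594, 0.0087]
ee_rot: [-0.044, 0.999, -0.001, -0.001]
force: [-0.3, 1.4, 1.5]
width: 1.002
grasp_force: 0.0
t: 17.85
position: [0.4476, 0.3603, 0.0106]
ee_rot: [-0.045, 0.999, 0.0, 0.001]
force: [0.3, -0.3, 0.2]
width: 1.003
grasp_force: 0.0
pos [0.4476 0.3603 0.0106] yaw y 1.6605 tilt [ 0.001  0.001 -1.   ] j7 1.06 | tool d [ 0.0004 -0.0009  0.0016]
 rotvec [ 0.0007  0.0012 -0.0011] (or other way by pi)  d in final frame [ 0.0004 -0.0009  0.0016]
```

```bash
python3 nudge.py '0 0 .001 0 0 0;0 0 0 0 0 0;0 0 0 0 0 0;0 0 0 0 0 0;0 0 0 0 0 0;0 0 0 0 0 0;0 0 -.02 0 0 0;0 0 -.02 0 0 0' 0.0 30
python3 nudge.py '0 0 -.03 0 0 0;0 0 -.04 0 0 0;0 0 -.04 0 0 0;0 0 -.04 0 0 0;0 0 -.02 0 0 0;-.005 -.012 0 0 0 0;0 0 0 0 0 .145;0 0 0 0 0 .145'
python3 nudge.py '0 0 0 0 0 .145;0 0 0 0 0 .145;0 0 0 0 0 .145;0 0 0 0 0 .145;0 0 0 0 0 .145;0 0 0 0 0 .145;0 0 0 0 0 .145;0 0 0 0 0 .145'
python3 nudge.py '0 0 0 0 0 .145;0 0 0 0 0 .145;0 0 0 0 0 .145;0 0 0 0 0 .145;0 0 0 0 0 .145;0 0 0 0 0 .145;0 0 0 0 0 .145;0 0 0 0 0 .145'
python3 nudge.py '0 0 0 0 0 .145;0 0 0 0 0 .145;0 0 0 0 0 .145;0 0 0 0 0 .145;0 0 0 0 0 .145;0 0 0 0 0 0'
python3 -c "
from h import *
delta([.5082,-.2738,.215],np.radians(-95.9))"
```

```text
t: 18.65
position: [0.4462, 0.3593, 0.0483]
ee_rot: [-0.046, 0.999, -0.001, -0.001]
force: [1.2, 0.7, -2.4]
width: 0.568
grasp_force: 30.0
t: 19.45
position: [0.453, 0.3464, 0.217]
ee_rot: [0.103, 0.995, -0.001, -0.001]
force: [0.1, 0.5, -2.3]
width: 0.57
grasp_force: 30.0
t: 20.25
position: [0.4527, 0.3467, 0.2167]
ee_rot: [0.631, 0.776, -0.001, 0.0]
force: [-0.5, 0.6, -1.8]
width: 0.569
grasp_force: 30.0
t: 21.05
position: [0.4527, 0.3468, 0.2169]
ee_rot: [0.953, 0.303, -0.001, 0.001]
force: [0.0, -0.1, -1.7]
width: 0.567
grasp_force: 30.0
t: 21.65
position: [0.4526, 0.347, 0.217]
ee_rot: [0.999, -0.053, -0.0, 0.001]
force: [-0.3, 0.4, -1.4]
width: 0.569
grasp_force: 30.0
pos [0.4526 0.347  0.217 ] yaw y -1.6761 tilt [-0.001 -0.003 -1.   ] j7 -1.99 | tool d [0.1205 0.6115 0.0037]
 rotvec [ 0.003   0.0005 -0.0023] (or other way by pi)  d in final frame [0.1191 0.6118 0.002 ]
```

```bash
python3 nudge.py '.0075 .0382 0 0 0 0;.0075 .0382 0 0 0 0;.0075 .0382 0 0 0 0;.0075 .0382 0 0 0 0;.0075 .0382 0 0 0 0;.0075 .0382 0 0 0 0;.0075 .0382 0 0 0 0;.0075 .0382 0 0 0 0'
python3 nudge.py '.0075 .0382 0 0 0 0;.0075 .0382 0 0 0 0;.0075 .0382 0 0 0 0;.0075 .0382 0 0 0 0;.0075 .0382 0 0 0 0;.0075 .0382 0 0 0 0;.0075 .0382 0 0 0 0;.0075 .0382 0 0 0 0'
python3 nudge.py '0 0 0 0 0 0;0 0 0 0 0 0'
python3 -c "
from h import *
delta([.508,-.2738,.145],np.radians(-95.9))"
```

```text
t: 22.45
position: [0.4808, 0.0361, 0.218]
ee_rot: [0.999, -0.049, -0.0, 0.0]
force: [-0.2, -0.6, -1.4]
width: 0.57
grasp_force: 30.0
t: 23.25
position: [0.5091, -0.2738, 0.2175]
ee_rot: [0.999, -0.049, -0.001, -0.0]
force: [1.3, 0.3, -1.9]
width: 0.567
grasp_force: 30.0
t: 23.45
position: [0.5085, -0.2734, 0.2177]
ee_rot: [0.999, -0.051, -0.001, 0.0]
force: [0.3, 0.0, -1.8]
width: 0.567
grasp_force: 30.0
pos [ 0.5085 -0.2734  0.2177] yaw y -1.6732 tilt [-0.002 -0.    -1.   ] j7 -0.84 | tool d [-0.0003  0.0004  0.0727]
 rotvec [0.0003 0.0018 0.0005] (or other way by pi)  d in final frame [-0.0005  0.0004  0.0727]
```

```bash
python3 nudge.py '-.0003 .0004 .025 0 0 0;0 0 .025 0 0 0;0 0 .022 0 0 0;0 0 .01 0 0 0;0 0 .006 0 0 0;0 0 .006 0 0 0;0 0 .004 0 0 0;0 0 0 0 0 0'
python3 -c "
from h import *
delta([.508,-.2738,.0935],np.radians(-95.9))"
```

```text
t: 24.25
position: [0.5109, -0.2744, 0.123]
ee_rot: [0.999, -0.051, 0.002, 0.002]
force: [-1.0, -2.1, 8.5]
width: 0.566
grasp_force: 30.0
pos [ 0.5109 -0.2744  0.123 ] yaw y -1.6727 tilt [ 0.004 -0.003 -1.   ] j7 -0.75 | tool d [-0.0031 -0.0004  0.0295]
 rotvec [ 0.0029 -0.0043  0.0011] (or other way by pi)  d in final frame [-0.003  -0.0003  0.0295]
```

```bash
python3 nudge.py '0 0 -.003 0 0 0;0 0 0 0 0 0;0 0 0 0 0 0'
python3 -c "
from h import *
delta([.508,-.2738,.0935],np.radians(-95.9)); o=env.get_obs();print(o['force'],o['torque'])
snap('wrist','w6')"
```

```text
t: 24.55
position: [0.5102, -0.2728, 0.1245]
ee_rot: [0.999, -0.051, 0.001, 0.0]
force: [-0.9, -2.1, 5.2]
width: 0.567
grasp_force: 30.0
pos [ 0.5102 -0.2728  0.1245] yaw y -1.6726 tilt [ 0.002 -0.001 -1.   ] j7 -0.75 | tool d [-0.0021  0.0012  0.031 ]
 rotvec [ 0.0008 -0.0018  0.0011] (or other way by pi)  d in final frame [-0.0021  0.0012  0.031 ]
[-0.89799562 -2.08935644  5.20183231] [-0.56569641  0.3356848  -0.04624223]
```

```bash
python3 nudge.py '0 0 -.008 0 0 0;0 0 0 0 0 0;0 0 0 0 0 0'
python3 -c "
from h import *
delta([.508,-.2738,.0935],np.radians(-95.9)); o=env.get_obs();print(o['force'],o['torque'])"
```

```text
t: 24.9
position: [0.5097, -0.2716, 0.1315]
ee_rot: [0.999, -0.051, -0.0, -0.0]
force: [0.9, 1.0, -0.9]
width: 0.568
grasp_force: 30.0
pos [ 0.5097 -0.2716  0.1315] yaw y -1.6724 tilt [-0.     0.001 -1.   ] j7 -0.76 | tool d [-0.0014  0.0024  0.038 ]
 rotvec [-0.0008  0.0002  0.0014] (or other way by pi)  d in final frame [-0.0014  0.0023  0.038 ]
[ 0.91585437  1.03173214 -0.89470909] [ 0.06004971  0.16016758 -0.0458356 ]
```

```bash
python3 nudge.py '-.0014 .0023 0 0 0 0;0 0 0 0 0 0;0 0 .004 0 0 0;0 0 .004 0 0 0;0 0 .004 0 0 0;0 0 0 0 0 0'
python3 -c "
from h import *
delta([.508,-.2738,.0935],np.radians(-95.9)); o=env.get_obs();print(o['force'],o['torque'])"
```

```text
t: 25.5
position: [0.508, -0.2754, 0.1195]
ee_rot: [0.999, -0.051, 0.0, 0.001]
force: [0.6, -3.0, -2.8]
width: 0.569
grasp_force: 30.0
pos [ 0.508  -0.2754  0.1195] yaw y -1.6736 tilt [ 0.    -0.001 -1.   ] j7 -0.75 | tool d [-0.0002 -0.0016  0.026 ]
 rotvec [ 0.0014 -0.0006  0.0002] (or other way by pi)  d in final frame [-0.0002 -0.0016  0.026 ]
[ 0.63107424 -3.02225481 -2.84242036] [-0.68700003 -0.02930843  0.03722874]
```

```bash
python3 nudge.py '0 .0008 .004 0 0 0;0 0 .004 0 0 0;0 0 .004 0 0 0;0 0 0 0 0 0'
python3 -c "
from h import *
delta([.508,-.2738,.0935],np.radians(-95.9)); o=env.get_obs();print(o['force'],o['torque'])"
```

```text
t: 25.9
position: [0.5076, -0.2753, 0.1068]
ee_rot: [0.999, -0.051, -0.0, 0.0]
force: [0.4, -3.2, -3.2]
width: 0.565
grasp_force: 30.0
pos [ 0.5076 -0.2753  0.1068] yaw y -1.6732 tilt [-0.001 -0.    -1.   ] j7 -0.73 | tool d [ 0.0003 -0.0015  0.0133]
 rotvec [0.0002 0.0009 0.0006] (or other way by pi)  d in final frame [ 0.0003 -0.0015  0.0133]
[ 0.37517281 -3.18335622 -3.15290688] [-0.63190066  0.05699253  0.02039292]
```

Sliding down well: the underside is at about 0.097 with only light side force. I continue to the seat.

```bash
python3 nudge.py '0 0 .004 0 0 0;0 0 .004 0 0 0;0 0 .003 0 0 0;0 0 .002 0 0 0;0 0 .002 0 0 0;0 0 0 0 0 0'
python3 -c "
from h import *
delta([.508,-.2738,.0935],np.radians(-95.9))"
```

```text
t: 26.5
position: [0.5079, -0.2753, 0.0928]
ee_rot: [0.999, -0.051, 0.0, -0.0]
force: [-0.5, -1.6, 1.5]
width: 0.569
grasp_force: 30.0
pos [ 0.5079 -0.2753  0.0928] yaw y -1.6732 tilt [ 0.  0. -1.] j7 -0.72 | tool d [-0.0001 -0.0015 -0.0007]
 rotvec [-0.0002 -0.0002  0.0006] (or other way by pi)  d in final frame [-0.0001 -0.0015 -0.0007]
```

```bash
python3 nudge.py '0 0 .002 0 0 0;0 0 0 0 0 0'
python3 nudge.py '0 0 -.001 0 0 0;0 0 0 0 0 0;0 0 0 0 0 0;0 0 0 0 0 0;0 0 0 0 0 0' 0.85
python3 nudge.py '0 0 -.01 0 0 0;0 0 -.015 0 0 0;0 0 -.01 0 0 0;0 0 0 0 0 0;0 0 0 0 0 0;0 0 0 0 0 0' 0.50
python3 -c "
from h import *
delta([.508,-.275,.108],np.radians(-95.9))"
```

```text
t: 26.7
position: [0.508, -0.2755, 0.0923]
ee_rot: [0.999, -0.051, 0.001, -0.001]
force: [-5.5, 1.4, 18.6]
width: 0.567
grasp_force: 30.0
t: 27.2
position: [0.5079, -0.2749, 0.0914]
ee_rot: [0.999, -0.051, -0.0, -0.0]
force: [0.4, 0.7, -0.4]
width: 0.853
grasp_force: 0.0
t: 27.8
position: [0.5078, -0.2749, 0.1264]
ee_rot: [0.999, -0.051, -0.0, -0.0]
force: [-0.8, -0.1, -0.0]
width: 0.501
grasp_force: 0.0
pos [ 0.5078 -0.2749  0.1264] yaw y -1.6728 tilt [-0.  0. -1.] j7 -0.75 | tool d [0.0002 0.0001 0.0184]
 rotvec [-0.0004  0.0003  0.001 ] (or other way by pi)  d in final frame [0.0002 0.0001 0.0184]
```

```bash
python3 nudge.py '0 0 .01 0 0 0;0 0 .006 0 0 0;0 0 .003 0 0 0;0 0 .002 0 0 0;0 0 0 0 0 0'
python3 nudge.py '0 0 -.02 0 0 0;0 0 -.03 0 0 0;0 0 -.03 0 0 0' 0.55
python3 -c "
from h import *
delta([.401,-.2665,.19],np.radians(-93.9))
snap('top','t1');snap('scene','s1')
c=cal('w3');P=lambda x,y,z:p2w(c,(100+x/2.1,y/2.1),z)
print('post',P(168,271,.086),P(147,252,.086),P(186,290,.086))
a,b=P(433,365,.036),P(548,318,.036);d=b-a;print('stop front edge dir',np.degrees(np.arctan2(d[1],d[0])),np.linalg.norm(d))
a,b=P(411,247,.02),P(470,350,.02);d=b-a;print('rail dir',np.degrees(np.arctan2(d[1],d[0])))"
```

```text
t: 28.3
position: [0.5075, -0.2772, 0.108]
ee_rot: [0.999, -0.052, 0.001, 0.0]
force: [-8.5, 1.9, 30.2]
width: 0.499
grasp_force: 15.1
t: 28.6
position: [0.5072, -0.2751, 0.1856]
ee_rot: [0.999, -0.051, -0.001, -0.0]
force: [0.8, 0.4, -0.3]
width: 0.549
grasp_force: 0.0
pos [ 0.5072 -0.2751  0.1856] yaw y -1.6734 tilt [-0.002  0.    -1.   ] j7 -0.81 | tool d [-0.1066  0.0023 -0.0042]
 rotvec [-0.0002  0.002  -0.0346] (or other way by pi)  d in final frame [-0.1066 -0.0013 -0.0044]
post [ 0.40161096 -0.26808648  0.086     ] [ 0.39936327 -0.25669358  0.086     ] [ 0.4028341  -0.27889725  0.086     ]
stop front edge dir -12.262052505105759 0.06278952760014118
rail dir -93.7274198508466
```

The carrier collar contact is at 0.108 m, so it is seated. Now I straddle the post.

```bash
python3 nudge.py '0 0 0 0 0 -.035;-.0355 0 0 0 0 0;-.0355 0 0 0 0 0;-.0355 0 0 0 0 0;0 0 0 0 0 0'
python3 -c "
from h import *
delta([.4015,-.268,.05],np.radians(-93.8))"
```

```text
t: 29.2
position: [0.3966, -0.2674, 0.184]
ee_rot: [0.999, -0.035, -0.002, -0.002]
force: [-0.3, 0.4, -0.2]
width: 0.551
grasp_force: 0.0
pos [ 0.3966 -0.2674  0.184 ] yaw y -1.6402 tilt [-0.003  0.004 -1.   ] j7 -0.77 | tool d [0.0054 0.0007 0.134 ]
 rotvec [-0.0033  0.0034 -0.0031] (or other way by pi)  d in final frame [0.0049 0.0003 0.134 ]
```

```bash
python3 nudge.py '.003 0 .03 0 0 0;0 0 .03 0 0 0;0 0 .02 0 0 0;0 0 .02 0 0 0;0 0 .02 0 0 0;0 0 .014 0 0 0;0 0 0 0 0 0'
python3 -c "
from h import *
delta([.4015,-.268,.05],np.radians(-93.8))"
```

```text
t: 29.9
position: [0.4035, -0.2676, 0.0495]
ee_rot: [0.999, -0.033, -0.002, -0.001]
force: [-0.1, -0.6, -0.2]
width: 0.55
grasp_force: 0.0
pos [ 0.4035 -0.2676  0.0495] yaw y -1.6373 tilt [-0.004  0.001 -1.   ] j7 -0.55 | tool d [-0.0019  0.0005 -0.0005]
 rotvec [-0.0009  0.0039 -0.0002] (or other way by pi)  d in final frame [-0.0019  0.0005 -0.0005]
```

```bash
python3 nudge.py '-.001 .008 0 0 0 0;0 .008 0 0 0 0;0 .008 0 0 0 0;0 .008 0 0 0 0;0 .008 0 0 0 0;0 .008 0 0 0 0'
python3 nudge.py '0 .004 0 0 0 0;0 .004 0 0 0 0;0 .004 0 0 0 0'
```

```text
t: 30.5
position: [0.4007, -0.3166, 0.0519]
ee_rot: [0.999, -0.033, 0.0, -0.0]
force: [0.3, 3.7, 2.4]
width: 0.548
grasp_force: 1.7
t: 30.8
position: [0.3996, -0.3281, 0.0516]
ee_rot: [0.999, -0.034, -0.0, -0.0]
force: [1.2, 3.2, 2.0]
width: 0.555
grasp_force: 1.6
```

```bash
python3 nudge.py '0 .004 0 0 0 0;0 .003 0 0 0 0;0 .003 0 0 0 0'
python3 nudge.py '0 .003 0 0 0 0;0 .002 0 0 0 0;0 0 0 0 0 0'
```

```text
t: 31.1
position: [0.3989, -0.3382, 0.0516]
ee_rot: [0.999, -0.034, -0.0, -0.0]
force: [1.7, 3.3, 1.4]
width: 0.547
grasp_force: 1.6
t: 31.4
position: [0.3985, -0.3436, 0.0516]
ee_rot: [0.999, -0.034, -0.0, 0.0]
force: [0.5, 1.4, -0.1]
width: 0.547
grasp_force: 0.5
```

```bash
python3 nudge.py '0 .004 0 0 0 0;0 .003 0 0 0 0;0 .003 0 0 0 0'
python3 -c "
from h import *
snap('top','t2')
a=cv2.imread('pics/t1.png').astype(int);b=cv2.imread('pics/t2.png').astype(int)
c=cal('t2')
# dark hub: darkest blob near
for n,i in(('t1',a),('t2',b)):
    g=i.sum(2)[170:205,295:350]; m=(g<190); 
    k,l,s,ce=cv2.connectedComponentsWithStats(m.astype(np.uint8))
    print(n,[(s[j,4],(ce[j]+[295,170]).round(1),p2w(c,ce[j]+[295,170],.115).round(3)) for j in range(1,k) if s[j,4]>8])
"
```

```text
t: 31.7
position: [0.3983, -0.3449, 0.0509]
ee_rot: [0.999, -0.032, -0.001, -0.008]
force: [1.6, 33.3, 23.6]
width: 0.554
grasp_force: 16.5
t1 [(np.int32(917), array([318. , 179.5]), array([ 0.512, -0.266,  0.115])), (np.int32(45), array([296.4, 199. ]), array([ 0.429, -0.171,  0.115]))]
t2 [(np.int32(507), array([337.9, 192.9]), array([ 0.453, -0.348,  0.115])), (np.int32(388), array([309.5, 197.6]), array([ 0.434, -0.227,  0.115]))]
```

The right stop is reached (33 N after about 60 mm of travel). Now I push left.

```bash
python3 nudge.py '0 -.008 0 0 0 0;0 -.012 0 0 0 0;0 -.009 0 0 0 0;0 -.009 0 0 0 0;0 -.009 0 0 0 0;0 -.009 0 0 0 0;0 -.009 0 0 0 0;0 -.009 0 0 0 0'
python3 nudge.py '0 -.009 0 0 0 0;0 -.009 0 0 0 0;0 -.009 0 0 0 0;0 -.009 0 0 0 0;0 0 0 0 0 0'; python3 -c "
from h import *
delta([.4075,-.213,.05],np.radians(-93.8))"
```

```text
t: 32.55
position: [0.4027, -0.2788, 0.0517]
ee_rot: [0.999, -0.034, -0.0, 0.0]
force: [-1.4, -3.4, 0.7]
width: 0.551
grasp_force: 1.8
t: 33.05
position: [0.4057, -0.2409, 0.0514]
ee_rot: [0.999, -0.033, -0.0, -0.001]
force: [0.1, 1.1, -0.2]
width: 0.55
grasp_force: 0.0
pos [ 0.4057 -0.2409  0.0514] yaw y -1.636 tilt [-0.     0.002 -1.   ] j7 -0.59 | tool d [-0.     -0.028   0.0015]
 rotvec [-0.0021  0.0004  0.0012] (or other way by pi)  d in final frame [-0.0001 -0.028   0.0014]
```

```bash
python3 nudge.py '0 -.006 0 0 0 0;0 -.006 0 0 0 0;0 -.005 0 0 0 0;0 -.004 0 0 0 0;0 -.003 0 0 0 0'
python3 nudge.py '0 -.003 0 0 0 0;0 -.003 0 0 0 0;0 0 0 0 0 0'
```

```text
t: 33.55
position: [0.4073, -0.219, 0.0517]
ee_rot: [0.999, -0.033, 0.0, 0.0]
force: [0.5, -3.3, -1.5]
width: 0.554
grasp_force: 1.6
t: 33.85
position: [0.4076, -0.2143, 0.0518]
ee_rot: [0.999, -0.034, 0.0, 0.001]
force: [1.8, -7.1, -3.8]
width: 0.552
grasp_force: 3.3
```

```bash
python3 nudge.py '0 -.003 0 0 0 0;0 0 0 0 0 0'
```

```text
t: 34.05
position: [0.4075, -0.2142, 0.0519]
ee_rot: [0.999, -0.035, 0.001, 0.003]
force: [0.9, -17.5, -10.0]
width: 0.556
grasp_force: 8.1
```

The left stop is reached: total travel is about 101 mm, and the force rises with no further motion. I back off and lift clear.

```bash
python3 nudge.py '0 .008 0 0 0 0;0 .010 0 0 0 0;0 0 0 0 0 0;0 0 -.02 0 0 0;0 0 -.03 0 0 0;0 0 -.04 0 0 0;-.02 0 -.04 0 0 0;-.02 0 -.04 0 0 0'
python3 nudge.py '0 0 -.02 0 0 0;0 0 0 0 0 0;0 0 0 0 0 0;0 0 0 0 0 0'
python3 - <<'E'
from h import *
delta([.4,-.2,.2]); snap("wrist","w7")
c=cal("w7"); g=cv2.imread("pics/w7.png").sum(2)
# expected hub and tabs at left stop
H=np.array([.5075+.0035,-.275+.055,0]); t=np.radians(-50.9); d=np.array([np.cos(t),np.sin(t),0])
for n,X in(("hubtop",H+[0,0,.12]),("collar top",H+[0,0.021,.108]),("carrier tab",H+.074*d+[0,0,.09]),("sep tab",H-.074*d+[0,0,.064]),("flank",H+.08*np.array([d[1],-d[0],0])+[0,0,.09]),("bench ctl",H-.1*d+[0,0,0])):
    u=w2p(c,X).round().astype(int); ok=0<=u[0]<512 and 0<=u[1]<384
    print(n,u,cv2.imread("pics/w7.png")[u[1]-2:u[1]+3,u[0]-2:u[0]+3].mean((0,1)).round() if ok else None)
E
```

```text
t: 34.85
position: [0.366, -0.2255, 0.2217]
ee_rot: [0.999, -0.034, -0.001, 0.0]
force: [0.2, 2.2, 3.5]
width: 0.55
grasp_force: 0.0
t: 35.25
position: [0.3665, -0.2248, 0.2401]
ee_rot: [0.999, -0.033, -0.001, -0.0]
force: [-0.6, 0.4, 0.6]
width: 0.552
grasp_force: 0.0
pos [ 0.3665 -0.2248  0.2401] yaw y -1.6371 tilt [-0.002  0.    -1.   ] j7 -1.1 | tool d [ 0.0319 -0.0269  0.04  ]
hubtop [242   5] [146. 150. 147.]
collar top [217  11] [172. 176. 173.]
carrier tab [308 -52] None
sep tab [191  77] [187. 193. 195.]
flank [303  85] [166. 170. 170.]
bench ctl [187  96] [189. 196. 199.]
```

```bash
python3 nudge.py '.03 0 -.02 0 0 0;.03 0 -.02 0 0 0;0 0 -.02 0 0 0;0 0 0 0 0 0;0 0 0 0 0 0'
python3 - <<'E'
from h import *
snap("wrist","w7"); c=cal("w7"); im=cv2.imread("pics/w7.png").astype(int)
s=cv2.GaussianBlur((im[:,:,2]-im[:,:,0]).astype(np.float32),(0,0),1)
m=(im.sum(2)<210).astype(np.uint8); k,l,st,ce=cv2.connectedComponentsWithStats(m[:200])
H=np.array([.511,-.22,0])
print("hub pred",w2p(c,H+[0,0,.12]),[(st[j,4],ce[j].round()) for j in range(1,k) if st[j,4]>60])
for z in(.09,.064,.048):
    r=[]
    for a in range(-180,180,10):
        t=np.radians(a);u=w2p(c,H+[.077*np.cos(t),.077*np.sin(t),z]).round().astype(int)
        r.append(f"{a}:{s[u[1],u[0]]:.0f}" if 0<=u[0]<512 and 0<=u[1]<384 else f"{a}:-")
    print(z,' '.join(r))
E
```

```text
t: 35.8
position: [0.4261, -0.2298, 0.2998]
ee_rot: [0.999, -0.034, -0.001, 0.0]
force: [-0.4, 1.0, 0.2]
width: 0.551
grasp_force: 0.0
hub pred [244.15662006  87.41668231] []
0.09 -180:10 -170:8 -160:10 -150:10 -140:10 -130:-2 -120:-5 -110:-4 -100:3 -90:3 -80:-5 -70:-4 -60:1 -50:1 -40:10 -30:10 -20:10 -10:10 0:10 10:10 20:10 30:11 40:11 50:11 60:11 70:11 80:11 90:11 100:11 110:11 120:10 130:10 140:10 150:11 160:10 170:10
0.064 -180:9 -170:9 -160:10 -150:10 -140:10 -130:-4 -120:-5 -110:-5 -100:3 -90:3 -80:-4 -70:-4 -60:1 -50:1 -40:9 -30:9 -20:10 -10:10 0:10 10:10 20:10 30:11 40:11 50:11 60:11 70:11 80:11 90:10 100:11 110:11 120:10 130:10 140:8 150:3 160:10 170:10
0.048 -180:9 -170:9 -160:10 -150:10 -140:10 -130:-4 -120:-4 -110:-5 -100:3 -90:3 -80:-4 -70:-3 -60:1 -50:1 -40:10 -30:10 -20:10 -10:10 0:10 10:10 20:10 30:11 40:11 50:11 60:11 70:11 80:10 90:11 100:11 110:11 120:10 130:6 140:2 150:2 160:10 170:10
```

```bash
python3 - <<'E'
from h import *
c=cal("w7"); im=cv2.imread("pics/w7.png").astype(int)
s=cv2.GaussianBlur((im[:,:,2]-im[:,:,0]).astype(np.float32),(0,0),1)
H=np.array([.510,-.236,0])
for z in(.09,.064,.048):
    r=[]
    for a in range(-180,180,8):
        t=np.radians(a);u=w2p(c,H+[.076*np.cos(t),.076*np.sin(t),z]).round().astype(int)
        r.append(f"{a}:{s[u[1],u[0]]:.0f}" if 0<=u[0]<512 and 0<=u[1]<384 else f"{a}:-")
    print(z,' '.join(r))
E
```

```text
0.09 -180:9 -172:10 -164:10 -156:10 -148:10 -140:10 -132:3 -124:-4 -116:-5 -108:-5 -100:3 -92:3 -84:-4 -76:-5 -68:-5 -60:-0 -52:1 -44:1 -36:10 -28:10 -20:10 -12:10 -4:10 4:10 12:10 20:10 28:10 36:11 44:10 52:11 60:11 68:11 76:11 84:11 92:10 100:11 108:11 116:10 124:3 132:2 140:2 148:10 156:10 164:10 172:9
0.064 -180:9 -172:10 -164:10 -156:10 -148:10 -140:10 -132:-4 -124:-4 -116:-5 -108:-5 -100:3 -92:3 -84:-4 -76:-5 -68:-5 -60:0 -52:1 -44:1 -36:4 -28:10 -20:10 -12:10 -4:10 4:10 12:10 20:10 28:10 36:10 44:10 52:4 60:11 68:11 76:11 84:10 92:11 100:11 108:11 116:10 124:2 132:1 140:2 148:10 156:10 164:10 172:9
0.048 -180:9 -172:10 -164:10 -156:10 -148:10 -140:10 -132:-4 -124:-4 -116:-5 -108:-5 -100:3 -92:3 -84:-3 -76:-5 -68:-5 -60:0 -52:1 -44:1 -36:4 -28:10 -20:10 -12:10 -4:9 4:10 12:10 20:10 28:10 36:10 44:10 52:-2 60:10 68:11 76:11 84:10 92:11 100:11 108:11 116:9 124:2 132:2 140:2 148:10 156:10 164:10 172:8
```

Only two tab directions show: about −52° (carrier above the flange tab) and about 132° (separator opposite). That is the layout asked for, and the robot is clear.

```bash
python3 -c "
from workcell import env
print(env.job_done())"
```

```text
the job is handed in; nothing more can be done
None
```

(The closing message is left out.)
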